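Lock the siphon levers in packing order

TASK

The three green siphon bottles standing loose on the counter (not those in the crate) are about to be packed, but their locking levers still stick up. With closed fingertips press each lever lightly down until it lies level and stays there: the shortest bottle first, then the middle-sized one, then the tallest. Leave the bottles standing where they are, without lifting or tipping them, and leave everything else alone.

Things in the scene. Friction and masses are not known exactly. Their poses are not given: they have to be found in the camera images.
- siphon_small: the shortest of the three loose siphon bottles standing upright on the counter: green glass body 80 mm across, steel head, 150 mm from the counter to the lever's hinge, about 0.65 kg. Origin at the centre of its underside, z up. The lever points to the bottle's own -x (roughly towards the robot), the spout to +x. The hinge line of the lever runs along y at x = +12 mm, z = 150 mm.
- lever_small (a joint): angle of this bottle's locking lever, rad: 0 = fully raised, 0.5 rad above level; grows as it is pressed down; 0.5 = level, at its hard stop. Stiff hinge (about 2 N at the pad), no spring: it stays where it is left. Starts between 0 and 0.08.
- pad_top_small (a point): centre of the upper face of the black rubber thumb pad (30 mm long, 24 mm wide, 9 mm high) on the end of the steel lever; it moves with the lever, 45 mm along it from the hinge line. With the lever level this point is 12 mm above the hinge's height and 33 mm from the bottle's axis. The pad is sprung: it gives way by 1 mm per 2 N, up to 7 mm, and comes back.
- siphon_medium: the middle-sized of the three loose siphon bottles standing upright on the counter: green glass body 88 mm across, steel head, 185 mm from the counter to the lever's hinge, about 0.8 kg. Origin at the centre of its underside, z up. The lever points to the bottle's own -x (roughly towards the robot), the spout to +x. The hinge line of the lever runs along y at x = +12 mm, z = 185 mm.
- lever_medium (a joint): angle of this bottle's locking lever, rad: 0 = fully raised, 0.5 rad above level; grows as it is pressed down; 0.5 = level, at its hard stop. Stiff hinge (about 2 N at the pad), no spring: it stays where it is left. Starts between 0 and 0.08.
- pad_top_medium (a point): centre of the upper face of the black rubber thumb pad (30 mm long, 24 mm wide, 9 mm high) on the end of the steel lever; it moves with the lever, 45 mm along it from the hinge line. With the lever level this point is 12 mm above the hinge's height and 33 mm from the bottle's axis. The pad is sprung: it gives way by 1 mm per 2 N, up to 7 mm, and comes back.
- siphon_large: the tallest of the three loose siphon bottles standing upright on the counter: green glass body 96 mm across, steel head, 220 mm from the counter to the lever's hinge, about 0.9 kg. Origin at the centre of its underside, z up. The lever points to the bottle's own -x (roughly towards the robot), the spout to +x. The hinge line of the lever runs along y at x = +12 mm, z = 220 mm.
- lever_large (a joint): angle of this bottle's locking lever, rad: 0 = fully raised, 0.5 rad above level; grows as it is pressed down; 0.5 = level, at its hard stop. Stiff hinge (about 2 N at the pad), no spring: it stays where it is left. Starts between 0 and 0.08.
- pad_top_large (a point): centre of the upper face of the black rubber thumb pad (30 mm long, 24 mm wide, 9 mm high) on the end of the steel lever; it moves with the lever, 45 mm along it from the hinge line. With the lever level this point is 12 mm above the hinge's height and 33 mm from the bottle's axis. The pad is sprung: it gives way by 1 mm per 2 N, up to 7 mm, and comes back.
- tumbler_a: clear tumbler, 60 mm wide, 85 mm high, standing between the siphons on the left; a bystander, to be left alone. Origin under its middle.
- tumbler_b: clear tumbler, 60 mm wide, 85 mm high, standing between the siphons on the right; a bystander, to be left alone. Origin under its middle.
- syrup: red syrup bottle, 60 mm wide, 150 mm high, left of the siphons; a bystander, to be left alone. Origin under its middle.
- jug: white jug with a red cap, 100 mm wide, 170 mm high, to the right; a bystander, to be left alone. Origin under its middle.
- straw_pot: open steel pot, 76 mm wide, 110 mm high, to the right; a bystander, to be left alone. Origin under its middle.
- spare_cap: loose steel bottle cap, 42 mm wide, 22 mm high, in front of the siphons; a bystander, to be left alone. Origin under its middle.
- spoon: steel spoon with a wooden handle, 170 mm long, lying in front of the siphons; a bystander, to be left alone. Origin under its middle.
Things that resemble listed ones, but are neither listed nor needed, are in the scene too. Leave any blue or orange look-alike of the siphon_medium alone.

How it is judged (in metres and radians):
On the way, in this order (a step that is already met when the one before it is completed fails the run):
1. the lever of the shortest siphon is down (value of joint lever_small above 0.38 rad), for 0.2 s.
2. the lever of the middle-sized siphon is down (value of joint lever_medium above 0.38 rad), for 0.2 s.
3. the lever of the tallest siphon is down (value of joint lever_large above 0.38 rad), for 0.2 s.
At the end, for the whole second after the job is handed in: All three levers are down, within 0.12 rad of level; each siphon stands upright (within 0.05 rad) and within 30 mm of where it stood; the other things are within 30 mm of where they were (value of joint each of lever_small, lever_medium, lever_large above 0.38 rad and distance of each of siphon_small, siphon_medium, siphon_large, tumbler_a, tumbler_b, syrup, jug, straw_pot, spare_cap, spoon from where it was at the start of the episode below 0.03 m and angle between each of siphon_small, siphon_medium, siphon_large's own z axis and vertical below 0.05 rad); the robot touches nothing.
It fails at once if a lever is pressed down before its turn ((value of joint lever_medium above 0.25 rad and value of joint lever_small below 0.38 rad) or (value of joint lever_large above 0.25 rad and value of joint lever_medium below 0.38 rad) or (value of joint lever_large above 0.25 rad and value of joint lever_small below 0.38 rad)).
It fails at once if a siphon is pushed hard (over 25 N) (contact force between any of the fingers, the arm and siphon_small above 25 N or contact force between any of the fingers, the arm and siphon_medium above 25 N or contact force between any of the fingers, the arm and siphon_large above 25 N).
It fails at once if a siphon is lifted, tipped or shoved more than 30 mm (height (world z) of any of siphon_small, siphon_medium, siphon_large above 0.012 m or angle between any of siphon_small, siphon_medium, siphon_large's own z axis and vertical above 0.2 rad or distance of any of siphon_small, siphon_medium, siphon_large from where it was at the start of the episode above 0.03 m).
It fails at once if one of the other things is moved more than 30 mm (distance of any of tumbler_a, tumbler_b, syrup, jug, straw_pot, spare_cap, spoon from where it was at the start of the episode above 0.03 m).
It also fails if it takes over 48 s, if anything falls off the work surface, if the arm or the gripper's body presses on something with over 40 N, if the wrist force passes 120 N, or if a joint passes its speed limit or range.

ROBOT

A 7-joint arm with a two-finger parallel gripper is mounted at the origin on the work surface. World frame = base frame: x ahead of the robot, y to its left, z up, the work surface at z = 0. Lengths are in m, angles in degrees, forces in N, time in s.
With the tool pointing down it reaches from about 0.4 to 0.85 m from the base axis. Payload 10.4 kg.
Tool frame: the origin (TCP) lies midway between the tips of the shut fingers; the grasp point (between the pads) lies 19 mm behind it; x points along the fingers, y is the direction in which the jaws open and shut, and the axes are right-handed (so a half turn about x gives the same grasp; the last joint's range is limited). The gripper opens to 85 mm and grips with 20 to 120 N. Pads are 22 mm wide; open, the fingers measure 114 mm over their backs; the gripper's body (76 mm by 85 mm) begins 54 mm behind the grasp point. The pads swing forward as they close: fully open they stand 13 mm farther back than shut.
Start: joints at [68.721, 19.034, -3.707, 83.658, 1.238, 77.344, -5.071], TCP at [0.214, -0.587, 0.231] pointing down, gripper open.
Joint ranges: [-148.97, 148.97], [-28.65, 121.19], [-84.17, 76.75], [9.2, 138.47], [-72.65, 252.65], [3.7, 117.97], [-149.18, 149.18]. Speed limits (degrees/s): [127.2, 127.2, 159.86, 159.86, 180, 180, 180].

INTERFACE

Orientations are given as [roll, pitch, yaw] about the fixed x, y, z axes, in that order (R = Rz(yaw) Ry(pitch) Rx(roll)).
In Python, from plant import read_state, get_image, job_done, masks_of, pinpoint gives the robot as it stands.
- The arm moves only by the tool move_arm, never from a script. Its argument "deltas" is a list of rows, each a list of 7 numbers: the shift along the tool's x, y, z in mm, then the turn, a rotation vector about the tool's x, y, z in rad, then the finger opening in mm, from 0 to 85.4. A call has 1 to 8 rows; each row is the pose to reach, as a shift and turn from the pose commanded when the call began, along the tool's axes at that moment; what a row does not reach only later rows make up. A row lasts 1/8 s, in which the tool goes at most 62.5 mm and 10.7 degrees, less where a joint would pass 70% of its speed; a pose out of reach is approached as far as the arm can. A call with a gripper value outside its range is refused whole. The fingers move at their own pace and stop on an object; "grip_force" is the grip in N (left out, the last holds). Time passes only in rows, so rows that repeat a pose let the fingers close. It gives the time, the measured TCP pose, the force and the opening at its end, in the units of the state.
- read_state(): the state, without advancing time (a new reading comes with each control period).
- get_image(name): name is "scene" or "side" or "wrist"; returns a dict with "image" (420x560x3 uint8, red, green, blue), "K" (3x3 intrinsics, pixels), "position" and "attitude" of the camera in the world; the wrist camera has in their place "hand_eye" (4x4, takes a point from camera to tool coordinates, whose origin is the TCP and whose axes are the tool frame's). Camera axes: x right, y down, z forward; pixel columns grow to the right and rows downward; lengths in m; the calibration is good to about 2 mm. A picture is of the moment at which its call begins: read the wrist's pose just before it. There is no depth.
- job_done(): hands the job in, once; it reports no verdict.
Trained networks look in the newest picture that a camera, given by its name, has taken for a name from the list of things; names that differ only in an ending like _2 or _b are one class to them, and where a whole thing is asked for, a point or a joint stands for the part that bears it (a point fixed in the world has none). Each returns a list of dicts, best first, with "p" (0 to 1); they miss things now and then, are a little off and sometimes report something else, mostly with a low value. They report only what shows in the picture. A call takes as long as a camera call. They do not tell look-alikes from the thing itself.
- masks_of(target, camera): "region" (420x560 bool, what is visible of it) and "point" ([row, column] in pixels, amid what is visible of it).
- pinpoint(target, camera): "point" ([row, column] in pixels: a listed point, or the origin of a listed thing).
The state is a dict: "time": time; "qpos": joint angles; "joint_vel": joint speeds; "tau": joint torques, N m; "tcp_pos": TCP position; "orientation": TCP orientation; "ft_force": force on the tool from outside, world axes, zero at the start; "wrist_torque": the same for the moment, N m; "finger_gap": finger opening in m.
Only numpy, scipy, OpenCV 4.12 (cv2) and the standard library are available. Lean on these libraries where they do the work, as an engineer would, in place of code of your own. Each camera call takes 0.05 s, during which the arm holds its last target.

## Working session

There is one attempt and no reset: what is moved stays moved. The work goes in short steps, Python scripts to look and compute and a tool call to move; the robot and the scene stay as the last step left them, time stands still between calls to the robot, and variables do not carry over. Pictures are saved under pics/ and viewed, and the job is handed in when it is done.

Besides the shell and the picture viewer there is one more tool, called in YAML: its name, and indented under it one key for each argument. move_arm: Moves the arm, as the interface text tells. Its arguments: {"type":"object","properties":{"deltas":{"type":"array","items":{"type":"array","items":{"type":"number"}}},"grip_force":{"type":"number"}},"required":["deltas"]}

```bash
mkdir -p pics; ls
python3 - <<'E'
from plant import *
import cv2
s=read_state()
for k,v in s.items(): print(k,v)
for n in ["scene","side","wrist"]:
    d=get_image(n); cv2.imwrite(f"pics/{n}0.png",d["image"][:,:,::-1])
    print(n,{k:v for k,v in d.items() if k!="image"})
E
```

```text
pics
time 0.0
qpos [68.71978091 19.07161969 -3.70753968 83.70448803  1.23670597 77.34343407
 -5.06968051]
joint_vel [ 0.00383917 -0.03095606 -0.08387393 -0.07259122 -0.05579864 -0.09433937
 -0.16763783]
tau [-1.17652944e-03 -6.25441074e+01  4.83837223e-02 -3.91604984e+01
  1.61390734e-02  9.88706772e-03  9.76275572e-06]
tcp_pos [ 0.21349261 -0.58701723  0.23053246]
orientation [-88.1008006   89.92026704 111.88698654]
ft_force [-0.11676758 -0.13329882  0.2594512 ]
wrist_torque [-0.02467799 -0.00231969  0.02776909]
finger_gap 0.08511682396208765
scene {'K': array([[474.1816255 ,   0.        , 282.4154131 ],
       [  0.        , 474.1816255 , 213.27524674],
       [  0.        ,   0.        ,   1.        ]]), 'position': array([ 0.94921089, -0.72517615,  1.17706547]), 'attitude': array([-140.47313216,    0.57887025,   31.47574296])}
side {'K': array([[455.26729563,   0.        , 286.9161695 ],
       [  0.        , 455.26729563, 207.47454317],
       [  0.        ,   0.        ,   1.        ]]), 'position': array([-0.11357209,  0.66996759,  0.70844852]), 'attitude': array([-119.92864452,    1.30572121, -137.41142196])}
wrist {'K': array([[321.46474984,   0.        , 279.48143652],
       [  0.        , 321.46474984, 209.0936315 ],
       [  0.        ,   0.        ,   1.        ]]), 'hand_eye': array([[-6.96753994e-05, -2.80026570e-01,  9.59992247e-01,
        -1.42113007e-01],
       [ 9.99999921e-01,  3.57293915e-04,  1.76800577e-04,
         8.14089488e-04],
       [-3.92508248e-04,  9.59992184e-01,  2.80026523e-01,
        -7.08743341e-02],
       [ 0.00000000e+00,  0.00000000e+00,  0.00000000e+00,
         1.00000000e+00]])}
```

View pics/scene0.png

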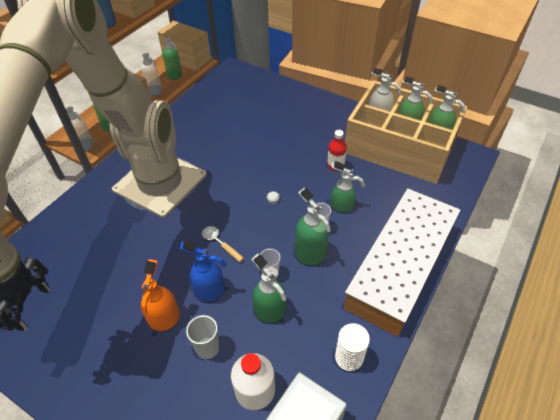

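View pics/side0.png

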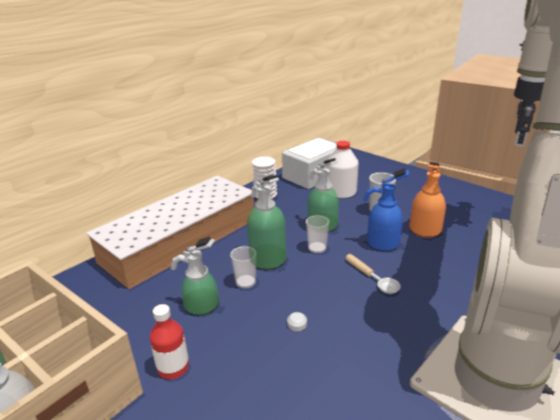

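View pics/wrist0.png

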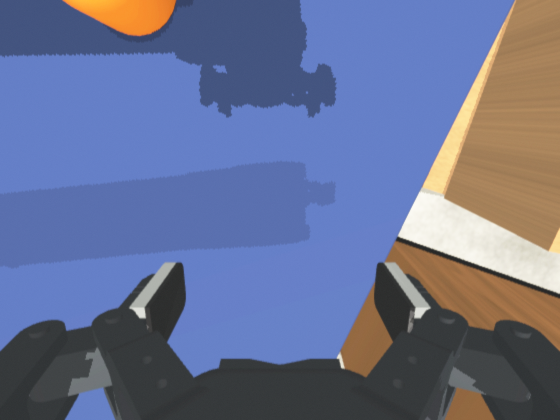

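The scene view shows the loose green siphons at about (col, row): small (343,190), large (311,240) and medium (269,298). The blue (207,275) and orange (160,305) look-alikes are nearer the robot. In the side view the three are at (200,288), (267,235) and (322,205). Next I triangulate them.

```bash
cat > h.py <<'E'
import numpy as np, cv2
from scipy.spatial.transform import Rotation as R
from plant import *
def cam(d,s=None):
    if "hand_eye" in d:
        T=np.eye(4);T[:3,:3]=R.from_euler("xyz",s["orientation"],degrees=True).as_matrix();T[:3,3]=s["tcp_pos"]
        T=T@d["hand_eye"]
    else:
        T=np.eye(4);T[:3,:3]=R.from_euler("xyz",d["attitude"],degrees=True).as_matrix();T[:3,3]=d["position"]
    return d["K"],T
def ray(c,rc):
    K,T=c; v=np.linalg.solve(K,[rc[1],rc[0],1.]); v=T[:3,:3]@v
    return T[:3,3],v/np.linalg.norm(v)
def onz(c,rc,z):
    o,v=ray(c,rc); return o+v*(z-o[2])/v[2]
def tri(cs,rcs):
    A=np.zeros((3,3));b=np.zeros(3);L=[ray(c,r) for c,r in zip(cs,rcs)]
    for o,v in L:
        P=np.eye(3)-np.outer(v,v);A+=P;b+=P@o
    x=np.linalg.solve(A,b)
    return x,[np.linalg.norm((np.eye(3)-np.outer(v,v))@(x-o)) for o,v in L]
def proj(c,p):
    K,T=c; q=T[:3,:3].T@(np.asarray(p)-T[:3,3]); q=K@q; return q[:2]/q[2]
E
python3 - <<'E'
from h import *
np.set_printoptions(precision=4,suppress=True)
C={n:cam(get_image(n)) for n in ["scene","side"]}
for t,hz in [("siphon_small",0),("siphon_medium",0),("siphon_large",0),("pad_top_small",.18),("pad_top_medium",.215),("pad_top_large",.25),("tumbler_a",0),("spare_cap",0),("syrup",0),("jug",0),("straw_pot",0),("spoon",0)]:
    for n in C:
        for r in pinpoint(t,n):
            if r["p"]>.1: print(t,n,round(r["p"],2),np.round(r["point"]),onz(C[n],r["point"],hz))
E
```

```text
siphon_small scene 0.84 [205. 342.] [0.578  0.2275 0.    ]
siphon_small scene 0.67 [229. 321.] [0.5691 0.1036 0.    ]
siphon_small scene 0.54 [201. 273.] [0.3776 0.1269 0.    ]
siphon_small side 0.93 [302. 200.] [0.5886 0.2261 0.    ]
siphon_small side 0.33 [210. 380.] [ 0.503  -0.3997  0.    ]
siphon_medium scene 0.95 [288. 209.] [ 0.3981 -0.2466  0.    ]
siphon_medium scene 0.82 [316. 162.] [ 0.3377 -0.3836  0.    ]
siphon_medium scene 0.59 [309. 269.] [ 0.5801 -0.2139  0.    ]
siphon_medium side 0.88 [228. 324.] [ 0.5698 -0.2077  0.    ]
siphon_medium side 0.66 [211. 380.] [ 0.5008 -0.3935  0.    ]
siphon_medium side 0.63 [240. 381.] [ 0.4124 -0.2596  0.    ]
siphon_medium side 0.61 [230. 427.] [ 0.3415 -0.3897  0.    ]
siphon_large scene 0.72 [254. 313.] [0.5941 0.009  0.    ]
siphon_large scene 0.48 [190. 308.] [0.4527 0.228  0.    ]
siphon_large side 0.86 [258. 268.] [0.5901 0.0001 0.    ]
siphon_large side 0.68 [190. 344.] [ 0.666  -0.4342  0.    ]
pad_top_small scene 0.64 [163. 339.] [0.5527 0.225  0.18  ]
pad_top_small side 0.56 [242. 203.] [0.5534 0.2202 0.18  ]
pad_top_med
[... 734 characters left out ...]
cene 0.52 [201. 270.] [0.3707 0.1207 0.    ]
spare_cap side 0.66 [322. 298.] [0.3748 0.1267 0.    ]
syrup scene 0.56 [162. 337.] [0.4751 0.3982 0.    ]
syrup side 0.55 [365. 173.] [0.4822 0.3767 0.    ]
jug scene 0.97 [391. 256.] [ 0.6733 -0.4194  0.    ]
jug side 0.33 [210. 381.] [ 0.5004 -0.4018  0.    ]
straw_pot scene 0.83 [348. 209.] [ 0.5053 -0.3898  0.    ]
straw_pot scene 0.51 [198. 271.] [0.3662 0.1334 0.    ]
straw_pot scene 0.25 [227. 320.] [0.5626 0.1108 0.    ]
straw_pot side 0.88 [211. 379.] [ 0.5042 -0.3922  0.    ]
straw_pot side 0.52 [283. 243.] [0.5637 0.115  0.    ]
spoon scene 0.78 [249. 223.] [ 0.3513 -0.115   0.    ]
spoon side 0.84 [278. 366.] [ 0.3498 -0.0966  0.    ]
```

Run:
```python
from h import *
np.set_printoptions(precision=4,suppress=True)
s=read_state(); print(s["time"]);print(R.from_euler("xyz",s["orientation"],degrees=True).as_matrix())
C={};I={}
for n in ["scene","side"]:
    d=get_image(n);C[n]=cam(d);I[n]=d["image"]
B={"small":(.583,.227,.15),"medium":(.575,-.21,.185),"large":(.592,.004,.22)}
rows=[]
for k,(x,y,h) in B.items():
    t=[]
    for n in C:
        u=proj(C[n],[x-.022,y,h+.03]); 
        im=I[n][:,:,::-1].copy()
        c0,r0=int(u[0])-50,int(u[1])-35
        cr=cv2.resize(im[r0:r0+130,c0:c0+110],None,fx=2.3,fy=2.3,interpolation=cv2.INTER_CUBIC)
        for g in range(0,110,20): cv2.putText(cr,str(c0+g),(int(g*2.3),10),0,.35,(255,255,255))
        for g in range(0,130,20): cv2.putText(cr,str(r0+g),(0,int(g*2.3)+4),0,.35,(255,255,255))
        t.append(cr)
    rows.append(np.vstack(t))
cv2.imwrite("pics/z1.png",np.hstack(rows))
```

```text
1.45
[[ 0.      0.3418 -0.9398]
 [-0.0001 -0.9398 -0.3418]
 [-1.      0.0001 -0.    ]]
```

View pics/z1.png

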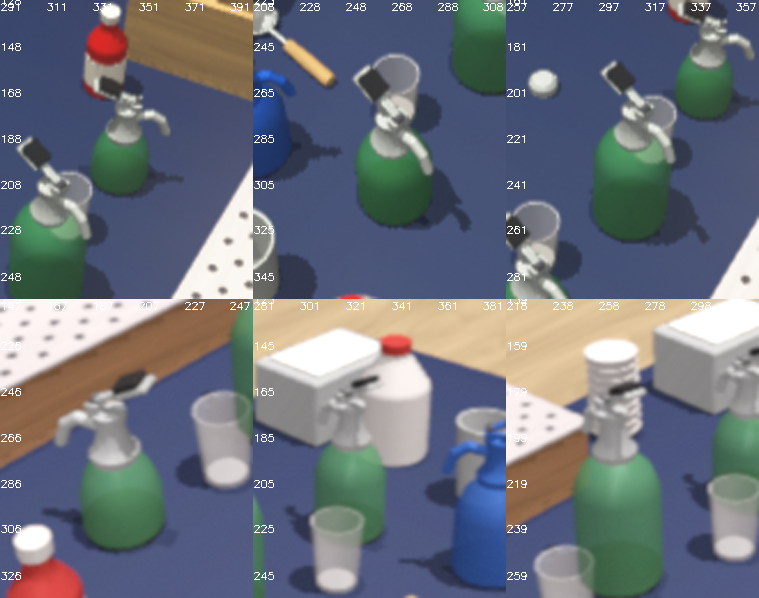

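The pads show clearly. In the scene view: small about (338,166), medium (257,271), large (306,193). In the side view: small (206,242), medium (325,163), large (266,174). I segment the dark pads and triangulate their centroids.

Run:
```python
from h import *
np.set_printoptions(precision=4,suppress=True)
C={};I={}
for n in ["scene","side"]:
    d=get_image(n);C[n]=cam(d);I[n]=d["image"].astype(int)
G={"small":[(166,338),(242,206)],"medium":[(271,257),(162,326)],"large":[(192,306),(174,268)]}
B={"small":(.583,.227,.15),"medium":(.575,-.21,.185),"large":(.592,.004,.22)}
for k in G:
    pts=[]
    for n,(r,c) in zip(C,G[k]):
        im=I[n]; m=((im.max(2)<75)&(im.max(2)-im.min(2)<22)).astype(np.uint8)
        w=np.zeros_like(m);w[r-14:r+15,c-14:c+15]=1
        nn,l,st,ce=cv2.connectedComponentsWithStats(m*w)
        i=1+np.argmax(st[1:,4]); pts.append(ce[i][::-1]); print(k,n,ce[i][::-1],st[i])
    x,e=tri(list(C.values()),pts); 
    bo=[]
    for n in C:
        m=masks_of("siphon_"+k,n)
        m=min(m,key=lambda q:np.linalg.norm(np.array(q["point"])-proj(C[n],[B[k][0],B[k][1],B[k][2]*.5])[::-1]))
        reg=m["region"]; bo.append((m["p"],m["point"]))
    print(k,x,e, "dir from bottle", x[:2]-np.array(B[k][:2]), bo)
```

```text
small scene [165.25   339.3393] [335 162  11   8  56]
small side [241.9206 202.2381] [197 238  12   9  63]
small [0.558  0.2186 0.1769] [np.float64(0.0003215137097086922), np.float64(0.0003215137097085144)] dir from bottle [-0.025  -0.0084] [(0.57, [190.3, 345.5]), (0.87, [282.4, 196.6])]
medium scene [261.7174 260.2609] [254 257  13  12  92]
medium side [160.8462 327.9231] [325 160   8   3  13]
medium [ 0.5604 -0.2089  0.213 ] [np.float64(0.0015735463999446873), np.float64(0.0015735463999446988)] dir from bottle [-0.0146  0.0011] [(0.97, [297.5, 270.4]), (0.93, [201.3, 322.3])]
large scene [194.1625 306.5125] [301 188  12  13  80]
large side [177.7143 268.2857] [263 176  13   5  28]
large [0.5613 0.0133 0.247 ] [np.float64(0.0008339149817438511), np.float64(0.0008339149817439152)] dir from bottle [-0.0307  0.0093] [(0.91, [234.9, 310.4]), (0.64, [229.6, 263.4])]
```

move_arm:
  deltas:
    - [-60,0,0,0,0,0,0]
    - [-120,0,0,0,0,0,0]
    - [-170,-20,-40,0,0,0,0]
    - [-170,-45,-95,0,0,0,0]
    - [-170,-70,-150,0,0,0,0]
    - [-170,-95,-205,0,0,0,0]
    - [-170,-120,-260,0,0,0,0]
    - [-170,-142,-303,0,0,0,0]
  grip_force: 20

```text
time: 2.95
tcp_pos: [0.4515, -0.3481, 0.4015]
orientation: [158.0, 90.0, -1.9]
ft_force: [0.8, -0.9, -0.7]
finger_gap: 0.0001
```

move_arm:
  deltas:
    - [0,-50,-24,0,0,0,0]
    - [0,-105,-50,0,0,0,0]
    - [0,-160,-77,0,0,0,0]
    - [0,-215,-103,0,0,0,0]
    - [0,-270,-130,0,0,0,0]
    - [0,-325,-156,0,0,0,0]
    - [0,-380,-183,0,0,0,0]
    - [0,-425,-205,0,0,0,0]

```text
time: 3.95
tcp_pos: [0.4969, 0.1216, 0.4017]
orientation: [160.4, 89.9, 0.5]
ft_force: [0.6, -0.7, 0.3]
finger_gap: -0.0
```

Run:
```python
from h import *
np.set_printoptions(precision=4,suppress=True)
s=read_state(); d=get_image("wrist"); c=cam(d,s)
print(s["time"],s["qpos"],s["tcp_pos"],s["orientation"],s["finger_gap"])
im=d["image"][:,:,::-1].copy()
for p,z in [((.558,.2186,.1769),0),((.5604,-.2089,.213),0),((.5613,.0133,.247),0)]:
    print(proj(c,p))
for t,z in [("pad_top_small",.182),("pad_top_large",.252)]:
    for r in pinpoint(t,"wrist"): print(t,r,onz(c,r["point"],z))
cv2.imwrite("pics/w1.png",im)
```

```text
3.95 [ 18.0987   5.3466 -39.8247  81.0421   3.4521  94.7893 -91.2624] [0.4969 0.1216 0.4017] [160.449   89.9478   0.4983] -3.19530981864923e-06
[213.6143  96.4045]
[581.5758 233.8945]
[411.9614 168.8755]
pad_top_small {'point': [99.2, 210.6], 'p': 0.8} [0.5543 0.2198 0.182 ]
pad_top_large {'point': [169.3, 413.8], 'p': 0.76} [0.5616 0.0138 0.252 ]
pad_top_large {'point': [279.0, 363.8], 'p': 0.73} [0.4442 0.0108 0.252 ]
pad_top_large {'point': [194.4, 410.9], 'p': 0.36} [0.5395 0.0057 0.252 ]
```

View pics/w1.png

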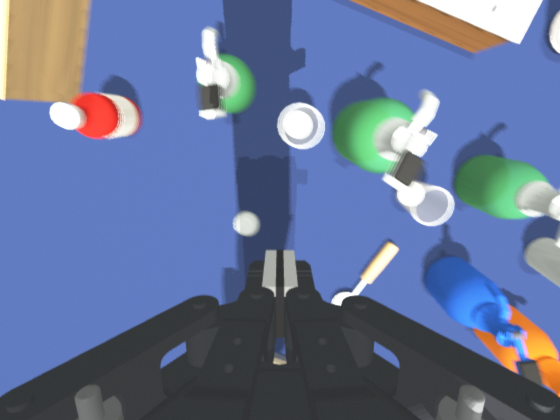

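The wrist view puts the small pad at (210,99), large pad at (410,168), small spout pointing up (away from the robot). It agrees with the triangulation to about 3 mm. I move above the small pad.

move_arm:
  deltas:
    - [0,-35,-42,0,0,0,0]
    - [20,-65,-80,0,0,0,0]
    - [70,-71,-85,0,0,0,0]
    - [120,-71,-85,0,0,0,0]
    - [155,-71,-85,0,0,0,0]
    - [175,-71,-85,0,0,0,0]
    - [180,-71,-85,0,0,0,0]
    - [180,-71,-85,0,0,0,0]

```text
time: 5.1
tcp_pos: [0.5533, 0.2142, 0.2218]
orientation: [131.4, 90.0, -28.7]
ft_force: [-0.5, 0.7, -0.2]
finger_gap: -0.0002
```

```bash
cat > look.py <<'E'
from h import *
import sys
np.set_printoptions(precision=4,suppress=True)
k=sys.argv[1]; P=eval(sys.argv[2]); tag=sys.argv[3]
s=read_state(); d=get_image("wrist"); W=cam(d,s); ws=d["image"]
print(s["time"],s["qpos"],s["tcp_pos"],s["ft_force"])
Rm=R.from_euler("xyz",s["orientation"],degrees=True).as_matrix(); print(Rm)
out=[cv2.resize(ws[:,:,::-1],(400,300))]
for n in ["scene","side"]:
    d=get_image(n);c=cam(d);u=proj(c,P);im=d["image"][:,:,::-1].copy()
    c0=int(np.clip(u[0]-50,0,459));r0=int(np.clip(u[1]-45,0,329))
    out.append(cv2.resize(im[r0:r0+90,c0:c0+100],(333,300),interpolation=cv2.INTER_CUBIC))
    print(n,"crop origin col,row",c0,r0,"tcp px",proj(c,s["tcp_pos"]))
    for r in pinpoint("pad_top_"+k,n): print(" ",r["p"],r["point"],onz(c,r["point"],P[2]))
for r in pinpoint("pad_top_"+k,"wrist"): print("wrist",r["p"],r["point"],onz(W,r["point"],P[2]))
cv2.imwrite(f"pics/{tag}.png",np.vstack([np.hstack([out[1],out[2]]),np.hstack([out[0],np.zeros((300,266,3),np.uint8)])]))
E
python3 look.py small "(.556,.219,.182)" a1
```

```text
5.1 [   8.2733   20.437   -42.5339   87.7668   14.0357   77.242  -105.6381] [0.5533 0.2142 0.2218] [-0.5227  0.7097 -0.2072]
[[ 0.0005  0.3409 -0.9401]
 [-0.0003 -0.9401 -0.3409]
 [-1.      0.0004 -0.0004]]
scene crop origin col,row 288 118 tcp px [338.3564 154.5816]
  0.57 [163.5, 341.1] [0.5613 0.2234 0.182 ]
side crop origin col,row 152 195 tcp px [202.7184 223.5247]
  0.58 [237.5, 198.7] [0.57   0.2174 0.182 ]
wrist 0.58 [232.2, 272.4] [0.5553 0.2185 0.182 ]
```

View pics/a1.png

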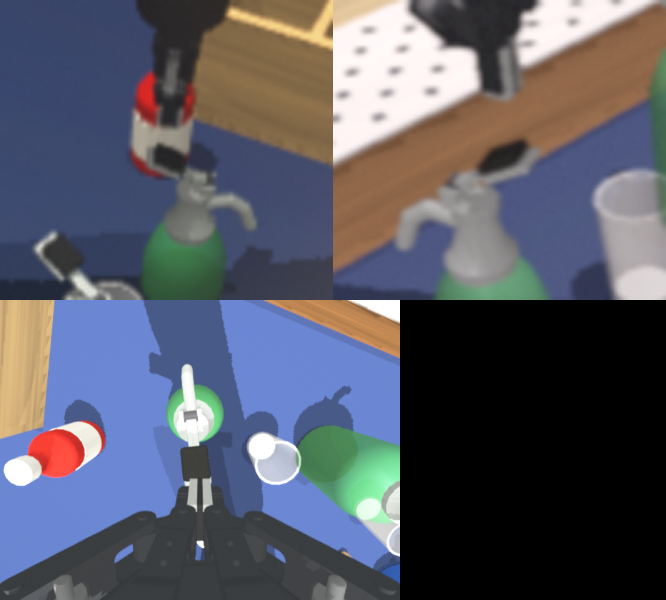

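Lever points straight down in the wrist image (along tool +z), with its pad about 3 mm left of the tool. The fingertips are centred enough after a 3 mm shift, so I lower slowly.

move_arm:
  deltas:
    - [10,-3,0,0,0,0,0]
    - [20,-3,0,0,0,0,0]
    - [28,-3,0,0,0,0,0]
    - [32,-3,0,0,0,0,0]
    - [35,-3,0,0,0,0,0]
    - [38,-3,1,0,0,0,0]
    - [41,-3,2,0,0,0,0]
    - [41,-3,2,0,0,0,0]

```text
time: 6.4
tcp_pos: [0.55, 0.217, 0.1802]
orientation: [175.3, 90.0, 15.3]
ft_force: [0.5, -0.2, 0.6]
finger_gap: 0.0001
```

move_arm:
  deltas:
    - [3,0,1,0,0,0,0]
    - [6,0,2,0,0,0,0]
    - [9,0,3.5,0,0,0,0]
    - [12,0,4.5,0,0,0,0]
    - [14,0,5,0,0,0,0]
    - [16,0,6,0,0,0,0]
    - [17.5,0,6.5,0,0,0,0]
    - [17.5,0,6.5,0,0,0,0]

```text
time: 7.4
tcp_pos: [0.5437, 0.2149, 0.1627]
orientation: [-19.2, 90.0, -179.2]
ft_force: [0.1, 0.3, 1.2]
finger_gap: 0.0
```

```bash
python3 look.py small "(.546,.216,.165)" a2
```

```text
7.4 [   8.0369   21.9958  -42.1506   93.3566   15.4452   70.6479 -107.2076] [0.5437 0.2149 0.1627] [0.1267 0.2637 1.1778]
[[-0.0002  0.3419 -0.9397]
 [-0.     -0.9397 -0.3419]
 [-1.     -0.0001  0.0001]]
scene crop origin col,row 284 122 tcp px [334.0379 167.6993]
  0.4 [169.4, 336.5] [0.5543 0.2102 0.165 ]
side crop origin col,row 157 203 tcp px [208.5763 249.2816]
  0.64 [250.6, 207.0] [0.5397 0.222  0.165 ]
wrist 0.76 [258.5, 279.4] [0.5494 0.2161 0.165 ]
wrist 0.53 [352.0, 292.9] [0.5019 0.1913 0.165 ]
```

View pics/a2.png

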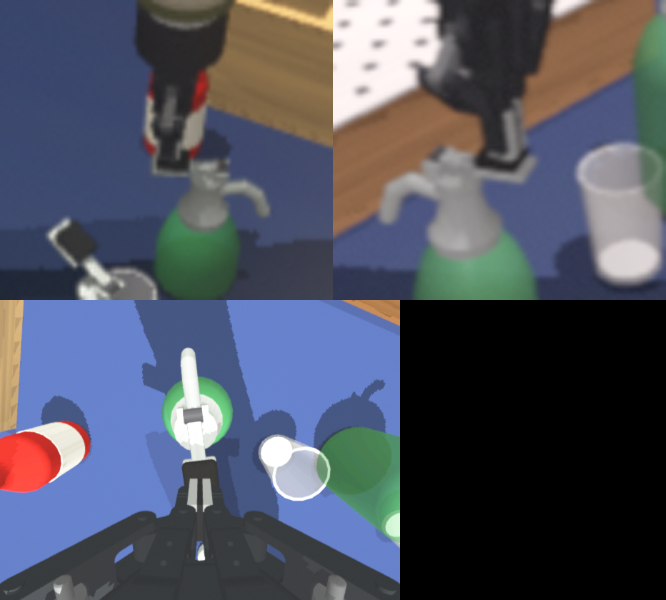

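The lever is nearly level (scene crop, pad under the fingertip at about crop (172,165)), but the force is only hinge-friction-sized. I press a few mm more until the stop shows in the force.

move_arm:
  deltas:
    - [1,0,0,0,0,0,0]
    - [2,0,0,0,0,0,0]
    - [3,0,0,0,0,0,0]
    - [3,0,0,0,0,0,0]

```text
time: 8.2
tcp_pos: [0.5438, 0.2148, 0.1599]
orientation: [38.2, 90.0, -121.8]
ft_force: [-2.3, -0.6, 6.0]
finger_gap: -0.0002
```

6 N means the stop has been reached with pad compression. I lift off and check.

move_arm:
  deltas:
    - [-3,0,0,0,0,0,0]
    - [-10,0,0,0,0,0,0]
    - [-40,0,0,0,0,0,0]
    - [-90,0,0,0,0,0,0]
    - [-145,0,0,0,0,0,0]
    - [-190,0,0,0,0,0,0]
    - [-230,0,0,0,0,0,0]
    - [-240,0,0,0,0,0,0]

```text
time: 9.2
tcp_pos: [0.5443, 0.2153, 0.4028]
orientation: [-176.9, 89.8, 23.1]
ft_force: [0.1, 0.3, -0.1]
finger_gap: 0.0001
```

```bash
python3 look.py small "(.546,.216,.165)" a3
```

```text
9.2 [   6.9621   16.8118  -43.6441   70.1307   11.6575   97.1479 -103.9256] [0.5443 0.2153 0.4028] [ 0.0553  0.2831 -0.0948]
[[ 0.0039  0.3419 -0.9397]
 [ 0.0016 -0.9398 -0.3418]
 [-1.     -0.0002 -0.0042]]
scene crop origin col,row 284 122 tcp px [341.0691 102.4877]
  0.38 [169.0, 335.0] [0.5497 0.2094 0.165 ]
  0.35 [248.4, 225.3] [ 0.4387 -0.1965  0.165 ]
side crop origin col,row 157 203 tcp px [193.9061 141.2487]
  0.65 [247.1, 206.7] [0.5502 0.2144 0.165 ]
wrist 0.58 [176.5, 279.7] [0.5462 0.2149 0.165 ]
wrist 0.49 [171.3, 344.2] [0.5783 0.1449 0.165 ]
```

View pics/a3.png

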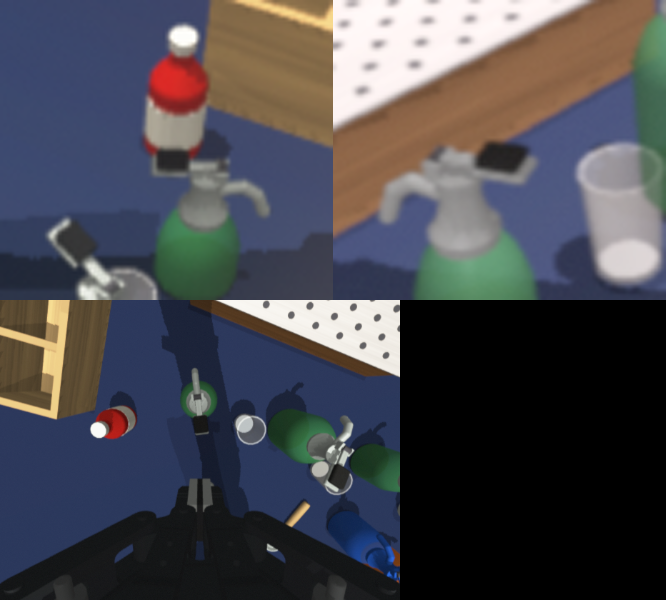

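Small lever lies level (black pad flat in the scene crop at (172,160) and the side crop at (505,155)), bottle unmoved. Next the medium one.

move_arm:
  deltas:
    - [0,40,14,0.05,0,0,0]
    - [0,95,33,0.1,0,0,0]
    - [0,150,52,0.15,0,0,0]
    - [0,205,71,0.2,0,0,0]
    - [0,260,90,0.25,0,0,0]
    - [0,315,109,0.3,0,0,0]
    - [0,365,127,0.35,0,0,0]
    - [0,397,138,0.35,0,0,0]

```text
time: 10.5
tcp_pos: [0.549, -0.2087, 0.3985]
orientation: [2.3, 89.9, -177.9]
ft_force: [0.8, 0.3, -0.4]
finger_gap: -0.0001
```

```bash
python3 look.py medium "(.56,-.209,.217)" b1
```

```text
10.5 [ 37.5337  14.7114 -27.3339  70.7078   6.7618  96.23   -78.5937] [ 0.549  -0.2087  0.3985] [ 0.8348  0.2666 -0.3648]
[[-0.002  -0.005  -1.    ]
 [-0.0001 -1.      0.005 ]
 [-1.      0.0001  0.002 ]]
scene crop origin col,row 210 215 tcp px [252.5904 210.9468]
  0.59 [244.3, 187.6] [ 0.3768 -0.2622  0.217 ]
  0.54 [264.2, 262.3] [ 0.5689 -0.2154  0.217 ]
  0.42 [267.9, 148.6] [ 0.3403 -0.3657  0.217 ]
side crop origin col,row 278 114 tcp px [333.9324  91.8594]
  0.65 [171.8, 398.4] [ 0.3818 -0.2599  0.217 ]
  0.58 [257.7, 264.1] [0.3803 0.2106 0.217 ]
  0.42 [160.7, 435.3] [ 0.3437 -0.3784  0.217 ]
  0.36 [161.8, 330.2] [ 0.5479 -0.1999  0.217 ]
wrist 0.63 [175.5, 281.8] [ 0.561 -0.212  0.217]
wrist 0.41 [355.5, 404.9] [ 0.3399 -0.3605  0.217 ]
```

View pics/b1.png

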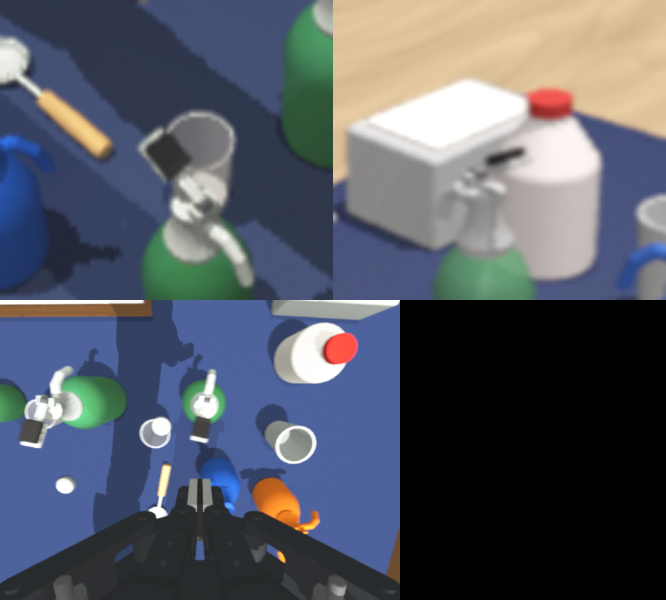

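Wrist view: the medium pad is at about (281,178) full-frame, lever pointing down and slightly left (about azimuth 170°). I approach.

move_arm:
  deltas:
    - [40,1,-5,0,0,0,0]
    - [90,2,-9,0,0,0,0]
    - [130,2,-9,0,0,0,0]
    - [150,2,-9,0,0,0,0]
    - [158,2,-9,0,0,0,0]
    - [158,2,-9,0,0,0,0]

```text
time: 11.55
tcp_pos: [0.559, -0.2068, 0.2422]
orientation: [166.1, 90.0, -13.9]
ft_force: [-0.9, 0.2, 0.4]
finger_gap: -0.0001
```

```bash
python3 look.py medium "(.56,-.209,.217)" b2
```

```text
11.55 [ 38.1212  17.24   -27.4384  86.2694   8.0135  78.4325 -79.8815] [ 0.559  -0.2068  0.2422] [-0.9063  0.1548  0.434 ]
[[ 0.0002 -0.0002 -1.    ]
 [-0.     -1.      0.0002]
 [-1.      0.     -0.0002]]
scene crop origin col,row 210 215 tcp px [260.3536 253.9839]
  0.69 [189.0, 306.6] [0.5391 0.053  0.217 ]
  0.64 [247.7, 193.6] [ 0.3961 -0.2626  0.217 ]
  0.57 [262.1, 258.7] [ 0.5581 -0.2149  0.217 ]
  0.57 [268.8, 152.6] [ 0.3503 -0.3626  0.217 ]
side crop origin col,row 278 114 tcp px [328.6958 150.9883]
  0.65 [171.1, 400.8] [ 0.3793 -0.2672  0.217 ]
  0.61 [157.9, 435.6] [ 0.3514 -0.3952  0.217 ]
  0.6 [162.3, 327.7] [ 0.551  -0.1933  0.217 ]
wrist 0.76 [243.1, 284.6] [ 0.5616 -0.2106  0.217 ]
wrist 0.6 [206.1, 204.8] [ 0.5831 -0.1673  0.217 ]
```

View pics/b2.png

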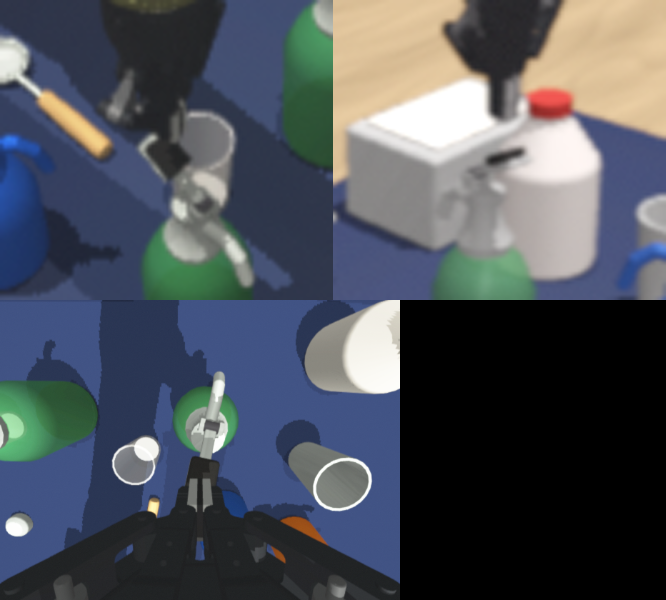

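move_arm:
  deltas:
    - [6,3,0,0,0,0,0]
    - [12,3,0,0,0,0,0]
    - [16,3,0,0,0,0,0]
    - [19,3,0,0,0,0,0]
    - [22,3,0.5,0,0,0,0]
    - [25,3,1,0,0,0,0]
    - [28,3,2,0,0,0,0]
    - [28,3,2,0,0,0,0]

```text
time: 12.85
tcp_pos: [0.5567, -0.2104, 0.2136]
orientation: [-14.1, 90.0, 165.8]
ft_force: [-0.4, 0.3, 1.9]
finger_gap: 0.0001
```

move_arm:
  deltas:
    - [3,0,1,0,0,0,0]
    - [6,0,2,0,0,0,0]
    - [9,-0.5,3.5,0,0,0,0]
    - [12,-0.5,4.5,0,0,0,0]
    - [14,-0.5,5,0,0,0,0]
    - [16,-1,6,0,0,0,0]
    - [17.5,-1,6.5,0,0,0,0]
    - [17.5,-1,6.5,0,0,0,0]

```text
time: 13.85
tcp_pos: [0.5505, -0.2095, 0.1964]
orientation: [156.6, 90.0, -23.5]
ft_force: [0.1, 0.3, 1.2]
finger_gap: 0.0002
```

move_arm:
  deltas:
    - [1,0,0,0,0,0,0]
    - [2,0,0,0,0,0,0]
    - [3,0,0,0,0,0,0]
    - [3,0,0,0,0,0,0]

```text
time: 14.35
tcp_pos: [0.5505, -0.2095, 0.1938]
orientation: [143.1, 90.0, -37.0]
ft_force: [0.2, -0.2, 6.2]
finger_gap: 0.0001
```

move_arm:
  deltas:
    - [-3,0,0,0,0,0,0]
    - [-10,0,0,0,0,0,0]
    - [-40,0,0,0,0,0,0]
    - [-90,0,0,0,0,0,0]
    - [-145,0,0,0,0,0,0]
    - [-190,0,0,0,0,0,0]
    - [-205,0,0,0,0,0,0]
    - [-205,0,0,0,0,0,0]

```text
time: 15.35
tcp_pos: [0.5504, -0.2095, 0.3985]
orientation: [150.9, 90.0, -29.1]
ft_force: [-0.3, 0.6, -1.1]
finger_gap: 0.0001
```

```bash
python3 look.py medium "(.55,-.209,.197)" b3
```

```text
15.35 [ 37.5971  14.8357 -27.42    70.5724   6.8211  96.1215 -78.3678] [ 0.5504 -0.2095  0.3985] [-0.2592  0.6073 -1.1218]
[[ 0.0005 -0.0011 -1.    ]
 [-0.0003 -1.      0.0011]
 [-1.      0.0003 -0.0005]]
scene crop origin col,row 207 218 tcp px [252.9626 211.4525]
  0.66 [264.3, 151.6] [ 0.3269 -0.3463  0.197 ]
  0.63 [262.6, 259.6] [ 0.5527 -0.2043  0.197 ]
  0.49 [242.4, 189.3] [ 0.3648 -0.2456  0.197 ]
side crop origin col,row 281 122 tcp px [333.6422  91.689 ]
  0.59 [159.4, 436.0] [ 0.3648 -0.4301  0.197 ]
  0.55 [168.9, 328.2] [ 0.5511 -0.1963  0.197 ]
  0.41 [168.7, 399.4] [ 0.4096 -0.3157  0.197 ]
wrist 0.54 [354.3, 404.9] [ 0.3275 -0.3711  0.197 ]
```

View pics/b3.png

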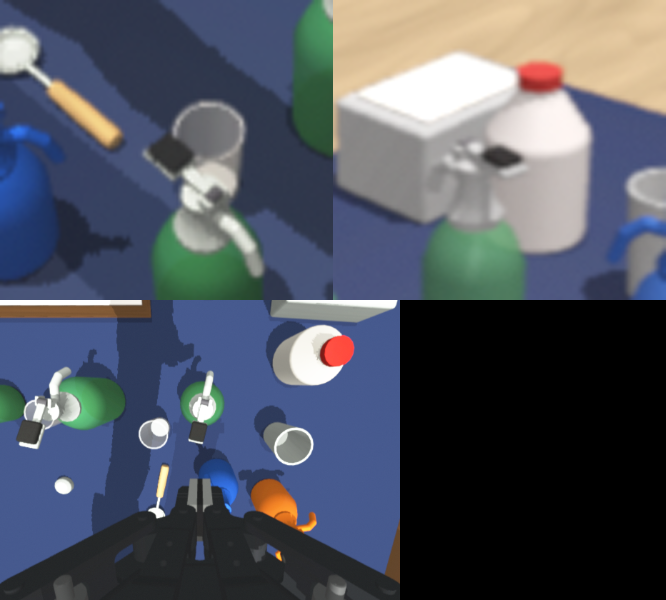

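Medium lever lies level (scene crop (170,153), side crop (503,157)). On to the large one.

move_arm:
  deltas:
    - [0,-40,-2,0.06,0,0,0]
    - [0,-90,-4,0.12,0,0,0]
    - [0,-140,-6,0.18,0,0,0]
    - [0,-190,-8,0.24,0,0,0]
    - [20,-218,-8,0.3,0,0,0]
    - [60,-223,-8,0.3,0,0,0]
    - [95,-223,-8,0.3,0,0,0]
    - [100,-223,-8,0.3,0,0,0]

```text
time: 16.65
tcp_pos: [0.5574, 0.0132, 0.2959]
orientation: [21.1, 89.7, -176.1]
ft_force: [-0.2, 0.1, 0.2]
finger_gap: 0.0001
```

```bash
python3 look.py large "(.5615,.0135,.252)" c1
```

```text
16.65 [  22.8233   11.8823  -33.5981   86.6063    6.5539   83.7449 -118.2094] [0.5574 0.0132 0.2959] [-0.1905  0.1224  0.212 ]
[[-0.0044 -0.2967 -0.955 ]
 [-0.0003 -0.955   0.2967]
 [-1.      0.0016  0.0041]]
scene crop origin col,row 256 147 tcp px [306.0166 180.7296]
  0.57 [190.6, 308.0] [0.56   0.0216 0.252 ]
  0.53 [228.0, 317.9] [ 0.6422 -0.0741  0.252 ]
side crop origin col,row 218 130 tcp px [269.0052 158.6116]
  0.51 [175.8, 270.0] [0.5588 0.0111 0.252 ]
  0.32 [187.5, 340.5] [ 0.4009 -0.0457  0.252 ]
wrist 0.64 [229.1, 277.3] [0.5615 0.0123 0.252 ]
```

View pics/c1.png

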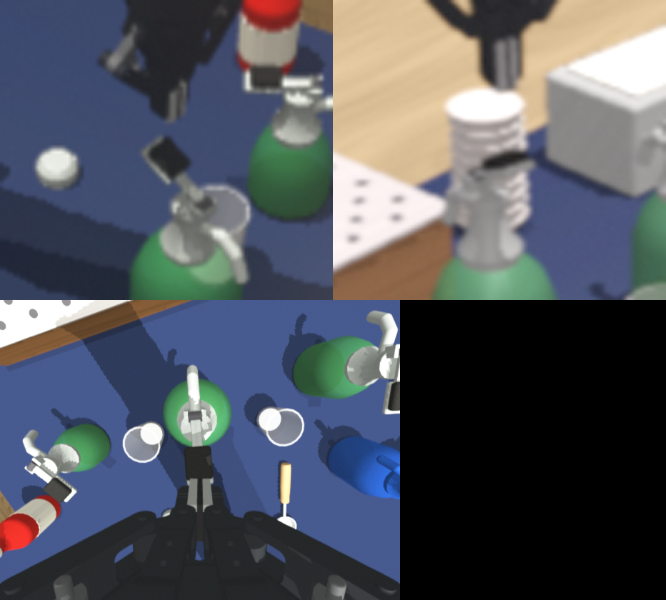

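Aligned: pad directly ahead of the fingertips (wrist crop (198,462)), lever along tool z. I press.

move_arm:
  deltas:
    - [12,0,0,0,0,0,0]
    - [24,0,0,0,0,0,0]
    - [32,0,0,0,0,0,0]
    - [37,0,0,0,0,0,0]
    - [40,0,0,0,0,0,0]
    - [43,0,0.5,0,0,0,0]
    - [46,0,1,0,0,0,0]
    - [46,0,1,0,0,0,0]

```text
time: 17.95
tcp_pos: [0.5576, 0.0139, 0.2523]
orientation: [170.8, 90.0, -26.4]
ft_force: [0.6, 0.6, 0.9]
finger_gap: 0.0001
```

move_arm:
  deltas:
    - [3,0,1,0,0,0,0]
    - [6,0,2,0,0,0,0]
    - [9,0,3.5,0,0,0,0]
    - [12,0,4.5,0,0,0,0]
    - [14,0,5,0,0,0,0]
    - [16,0,5.5,0,0,0,0]
    - [18,0,6,0,0,0,0]
    - [18,0,6,0,0,0,0]

```text
time: 18.95
tcp_pos: [0.5518, 0.0156, 0.2341]
orientation: [32.4, 90.0, -164.8]
ft_force: [-0.5, -1.2, 1.7]
finger_gap: 0.0003
```

move_arm:
  deltas:
    - [1,0,0,0,0,0,0]
    - [2.5,0,0,0,0,0,0]
    - [4,0,0.5,0,0,0,0]
    - [5,0,0.5,0,0,0,0]
    - [5,0,0.5,0,0,0,0]

```text
time: 19.58
tcp_pos: [0.5518, 0.0157, 0.2297]
orientation: [-171.2, 89.9, -8.5]
ft_force: [1.4, -0.2, 4.5]
finger_gap: 0.0
```

At the stop again (4.5 N, z 0.230). I lift off.

move_arm:
  deltas:
    - [-3,0,0,0,0,0,0]
    - [-10,0,0,0,0,0,0]
    - [-40,0,0,0,0,0,0]
    - [-90,0,0,0,0,0,0]
    - [-140,0,0,0,0,0,0]
    - [-165,0,0,0,0,0,0]
    - [-165,0,0,0,0,0,0]

```text
time: 20.45
tcp_pos: [0.5518, 0.0161, 0.3962]
orientation: [-160.5, 89.8, 2.2]
ft_force: [1.0, -0.6, -0.4]
finger_gap: 0.0001
```

```bash
python3 look.py large "(.551,.0165,.232)" c2
python3 - <<'E'
from h import *
np.set_printoptions(precision=4,suppress=True)
for n in ["scene","side"]:
    d=get_image(n);C=cam(d);cv2.imwrite(f"pics/{n}9.png",d["image"][:,:,::-1])
    a=cv2.imread(f"pics/{n}0.png");df=np.abs(a.astype(int)-d["image"][:,:,::-1]).max(2).astype(np.uint8)
    cv2.imwrite(f"pics/diff_{n}.png",df)
    for t in ["siphon_small","siphon_medium","siphon_large"]:
        print(n,t,[(round(r["p"],2),np.round(r["point"])) for r in pinpoint(t,n)][:3])
a=cv2.imread("pics/diff_scene.png");b=cv2.imread("pics/scene9.png");cv2.imwrite("pics/f.png",cv2.resize(np.hstack([b,a]),(800,300)))
E
```

```text
20.45 [  22.2428   10.3692  -33.8057   76.3886    5.7927   94.7811 -117.8695] [0.5518 0.0161 0.3962] [ 0.9994 -0.5746 -0.3777]
[[ 0.0028 -0.2964 -0.9551]
 [ 0.0001 -0.9551  0.2964]
 [-1.     -0.0009 -0.0027]]
scene crop origin col,row 253 150 tcp px [305.7919 150.2552]
  0.74 [264.7, 258.3] [ 0.5674 -0.2295  0.232 ]
  0.67 [190.8, 302.1] [0.5383 0.029  0.232 ]
side crop origin col,row 221 140 tcp px [267.8992 116.1178]
  0.49 [185.2, 272.3] [0.5496 0.0141 0.232 ]
wrist 0.76 [188.9, 281.2] [0.554  0.0129 0.232 ]
scene siphon_small [(0.9, array([204., 339.]))]
scene siphon_medium [(0.92, array([308., 269.])), (0.75, array([287., 210.])), (0.64, array([316., 164.]))]
scene siphon_large [(0.82, array([255., 310.]))]
side siphon_small [(0.69, array([305., 201.]))]
side siphon_medium [(0.95, array([227., 426.])), (0.83, array([227., 322.])), (0.67, array([242., 385.]))]
side siphon_large [(0.73, array([260., 267.]))]
```

View pics/c2.png

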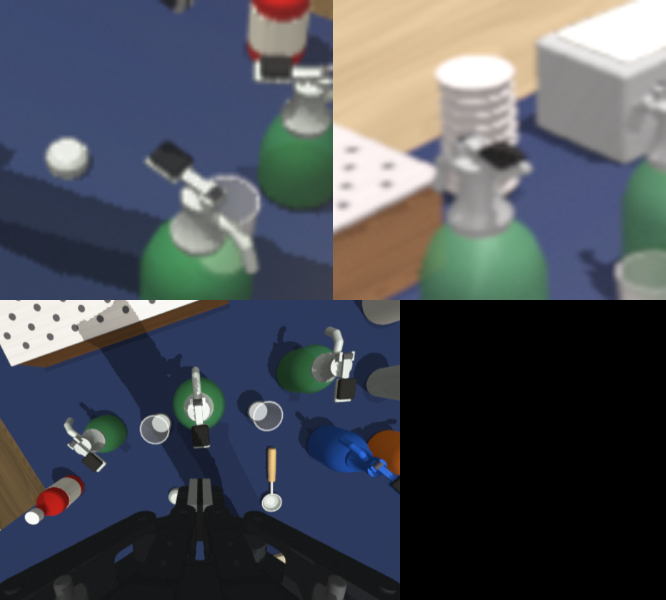

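View pics/f.png

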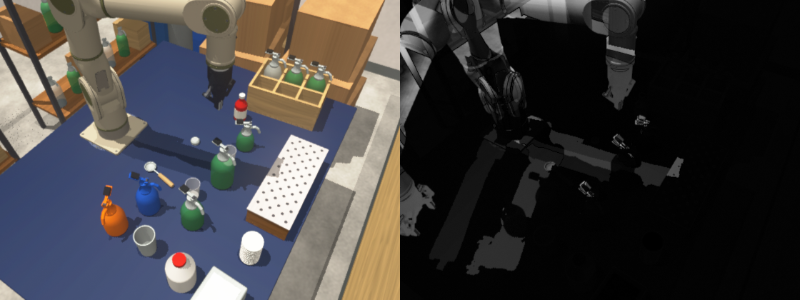

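View pics/side9.png

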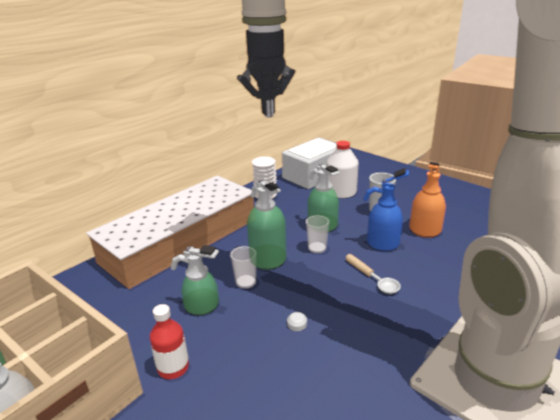

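All three levers lie level. In the scene difference picture only the levers, the arm and its shadow changed, and the arm is clear at z = 0.396. I hand in.

```bash
python3 -c "
from plant import *
print(job_done())
s=read_state();print(s['time'],s['tcp_pos'],s['ft_force'])"
```

```text
the job is handed in; nothing more can be done
None
the job is handed in; nothing more can be done
```

I pressed all three levers down with closed fingertips, in the order small, medium, large, and handed the job in at about 20.5 s of the 48 s allowed.

- **Force:** In each press the force rose clearly at the expected level height. The final readings were about 6.0 N (small), 6.2 N (medium) and 4.5 N (large), which fits the hard stop with the rubber pad slightly compressed. Every end-of-move reading stayed far below the 25 N limit.
- **Levers:** After each lift-off, the pictures showed the lever lying level and staying there.
- **Everything else:** The before/after scene picture changed only at the levers, the arm and its shadow. The bottles and other objects had not moved, and the arm was clear of everything.
- **Disagreements:** The networks also fired on the blue and orange look-alikes and other objects, and their pad positions scattered by up to about 15 mm. I used the wrist-camera and triangulated positions, which agreed to about 3 mm. In the final state I saw no failed check, but I did not measure the lever angles directly.

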